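Slide the top trivet tile off the stack into the pan stand's corner

TASK

Set out a trivet for the hot roasting pan: without lifting it, slide the blue top tile off the stack, straight across onto the wooden stand beside it, until it is pressed home against the red end lip, and then push it away from you until it is pressed home against the yellow far lip, so that it lies flat and square in the corner. Lean it on each lip for a moment with a steady, light push of about 10 N; the glaze chips above 20 N. Leave the other tiles of the stack and everything else on the table where they are.

Things in the scene. Friction and masses are not known exactly. Their poses are not given: they have to be found in the camera images.
- stand: Fixed wooden pan stand, deck 28 mm above the table, x -98 to +82 mm, y -65 to +82 mm. Origin on the table under the seated tile's nominal centre; x to the yellow far lip, y to the red end lip, open on -x (robot side) and -y (stack). Lips are rigid strips 12 mm wide, 9 mm above the deck, inner faces at y = 60 and x = 60 mm, but each was set by hand and clamped up to 7 mm off, not measured: feel for it.
- top_tile_center (a point): Loose top tile, 120 x 120 x 10 mm, white edge, blue top, 0.25-0.45 kg. Point at its centre, axes along its edges; 35 mm above the table on the stack, 33 on the deck. Starts 14 to 33 mm short of its nominal place in the stand's x and 139 to 146 short in y, turned up to 0.08 rad. Too wide to grasp: push its edge, fingertips low on it yet clear of the tile beneath. Sliding takes 1 to 6 N; contact is hard: 1 mm can add 20 N.
- tile_1_center (a point): Loose tile number 1 from the bottom of the stack, terracotta, 120 x 120 x 10 mm, 0.33 kg; point at its centre (half-way up). Must stay within 5 mm of its start.
- tile_2_center (a point): Loose tile number 2 from the bottom of the stack, white, 120 x 120 x 10 mm, 0.33 kg; point at its centre (half-way up). Must stay within 5 mm of its start.
- tile_3_center (a point): Loose tile number 3 from the bottom of the stack, terracotta, 120 x 120 x 10 mm, 0.33 kg; point at its centre (half-way up). Must stay within 5 mm of its start.
- mug: Bystander: white mug, radius 38 mm, 85 mm high, handle at its +y; origin at the centre of its underside. Leave alone.
- jar: Bystander: amber glass jar with black cap, radius 32 mm, 85 mm high; origin at the centre of its underside. Leave alone.
- scoop: Bystander: wooden-handled spoon 160 mm long lying along its x, below 30 mm high; origin under its middle. Leave alone.
- bowl: Bystander: blue bowl, radius 55 mm, 40 mm high; origin at the centre of its underside. Leave alone.
- tin: Bystander: tin with a green band, radius 40 mm, 100 mm high; origin at the centre of its underside. Leave alone.
Things that resemble listed ones, but are neither listed nor needed, are in the scene too. What is shaped like the part that bears top_tile_center but black, green or pink is not meant.

How it is judged (in metres and radians):
On the way, in this order (a step that is already met when the one before it is completed fails the run):
1. the top tile is off the stack and on the stand's deck (y of top_tile_center in the frame of stand above -0.018 m and z of top_tile_center in the frame of stand below 0.036 m), for 0.04 s.
2. it leans on the red end lip with at least 3 N for 0.2 s (contact force between top_tile and end_lip above 3 N), for 0.2 s.
3. then it leans on the yellow far lip with at least 3 N for 0.2 s (contact force between top_tile and far_lip above 3 N), for 0.2 s.
At the end, for the whole second after the job is handed in: The blue tile lies flat on the deck at rest, its leading edge within 3 mm of the red lip and its far edge within 3 mm of the yellow lip, square to the stand within 0.04 rad; the other three tiles are within 5 mm of where they started (x of top_tile_center in the frame of far_lip between -0.069 and -0.063 m and y of top_tile_center in the frame of end_lip between -0.069 and -0.063 m and z of top_tile_center in the frame of stand between 0.03 and 0.036 m and angle between the x axis of top_tile_center and the x axis of stand, either way round below 0.04 rad and angle between top_tile_center's own z axis and vertical below 0.04 rad and linear speed of top_tile below 0.01 m/s and distance of each of tile_1_center, tile_2_center, tile_3_center from where it was at the start of the episode below 0.005 m); the robot touches nothing.
It fails at once if the tile presses on a lip with more than 20 N (contact force between top_tile and end_lip above 20 N or contact force between top_tile and far_lip above 20 N).
It fails at once if the tile is pushed or squeezed by the robot with more than 25 N (contact force between top_tile and the arm above 25 N).
It fails at once if the top tile is lifted more than 12 mm or tipped beyond 0.2 rad (height (world z) of top_tile_center above 0.047 m or angle between top_tile_center's own z axis and vertical above 0.2 rad).
It fails at once if another tile of the stack is moved more than 5 mm (distance of any of tile_1_center, tile_2_center, tile_3_center from where it was at the start of the episode above 0.005 m).
It fails at once if a bystander is moved more than 10 mm (distance of any of mug, jar, scoop, bowl, tin from where it was at the start of the episode above 0.01 m).
It also fails if it takes over 67 s, if anything falls off the work surface, if the arm or the gripper's body presses on something with over 40 N, if the wrist force passes 120 N, or if a joint passes its speed limit or range.

ROBOT

A 6-joint arm with a two-finger parallel gripper is mounted at the origin on the work surface. World frame = base frame: x ahead of the robot, y to its left, z up, the work surface at z = 0. Lengths are in mm, angles in rad, forces in N, time in s.
With the tool pointing down it reaches from about 300 to 775 mm from the base axis. Payload 14.6 kg.
Tool frame: the origin (TCP) lies midway between the tips of the shut fingers; the grasp point (between the pads) lies 19 mm behind it (manip.grip_depth is the distance from the TCP to the grasp point, in mm); x points along the fingers, y is the direction in which the jaws open and shut, and the axes are right-handed (so a half turn about x gives the same grasp; the last joint's range is limited). The gripper opens to 94 mm and grips with 3 to 60 N. Pads are 16 mm wide; open, the fingers measure 119 mm over their backs; the gripper's body (75 mm by 177 mm) begins 78 mm behind the grasp point.
Start: joints at [-1.192, 0.3, 1.521, -0, 1.321, -0.067], TCP at [237.141, -496.239, 205.446] pointing down, gripper open.
Joint ranges: [-3.03, 3.03], [-0.79, 2.21], [0.23, 2.52], [-1.04, 4.18], [0, 3.07], [-2.55, 2.55]. Speed limits (rad/s): [2.22, 2.22, 2.57, 3.14, 3.14, 3.14].

INTERFACE

Orientations are given as [roll, pitch, yaw] about the fixed x, y, z axes, in that order (R = Rz(yaw) Ry(pitch) Rx(roll)).
In Python, from cell import readout, cams, ticket, manip gives the robot as it stands. The module is installed in compiled form; this text tells all that it offers.
- The arm moves only by the tool apply_moves, never from a script. Its argument "plan" is one flat list of numbers, 7 for each row, row after row: the turn, a rotation vector about the tool's x, y, z in rad, then the shift along the tool's x, y, z in m, then the opening in per cent of the stroke, from 0 (shut) to 100 (fully open). In form: [wx, wy, wz, x, y, z, fingers, wx, wy, wz, x, y, z, fingers, ...]. A call has 1 to 5 rows; each row shifts and turns the commanded pose from where the row before left it, along the tool's axes as they then stand; what a row does not reach is not made up. A row lasts 1/8 s, in which the tool goes at most 62.5 mm and 10.7 degrees, less where a joint would pass 70% of its speed; a pose out of reach is approached as far as the arm can. A call with a gripper value outside its range is refused whole. The fingers move at their own pace and stop on an object; "force" is the grip in N (left out, the last holds). Time passes only in rows, so rows that do not move let the fingers close. It gives the time, the measured TCP pose, the force and the opening at its end, in the units of the state.
- readout.read_state(): the state, without advancing time (a new reading comes with each control period).
- cams.camera(name): name is "scene" or "top" or "wrist"; returns a dict with "image" (480x640x3 uint8, red, green, blue), "fovy" (degrees; the focal length in pixels is half the picture's height over the tangent of half this angle, whatever the lens; pixels are square), "cx", "cy" (the principal point, pixels), "position" and "orientation" of the camera in the world; the wrist camera has in their place "T_tool_cam" (4x4, takes a point from camera to tool coordinates, whose origin is the TCP and whose axes are the tool frame's). Camera axes: x right, y down, z forward; pixel columns grow to the right and rows downward; lengths in mm; the calibration is good to about 2 mm. A picture is of the moment at which its call begins: read the wrist's pose just before it. There is no depth.
- ticket.sign_off(): hands the job in, once; it reports no verdict.
The state is a dict: "clock": time; "joints": joint angles; "qd": joint speeds; "effort": joint torques, N m; "eef_pos": TCP position; "eef_rot": TCP orientation; "wrist_force": force on the tool from outside, world axes, zero at the start; "moment": the same for the moment, N m; "finger_gap": finger opening in mm.
Only numpy, scipy, OpenCV 4.12 (cv2) and the standard library are available. Lean on these libraries where they do the work, as an engineer would, in place of code of your own. Each camera call takes 0.05 s, during which the arm holds its last target.

## Working session

There is one attempt and no reset: what is moved stays moved. The work goes in short steps, Python scripts to look and compute and a tool call to move; the robot and the scene stay as the last step left them, time stands still between calls to the robot, and variables do not carry over. Pictures are saved under pics/ and viewed, and the job is handed in when it is done.

Besides the shell and the picture viewer there is one more tool, called after ">>>" by a JSON object that holds its "api" and its "payload". apply_moves: Moves the arm, as the interface text tells. Its arguments: {"type":"object","properties":{"plan":{"type":"array","items":{"type":"number"}},"force":{"type":"number"}},"required":["plan"]}

```bash
mkdir -p pics; python3 - <<'E'
from cell import readout, cams, ticket, manip
import cv2
print(readout.read_state(), manip.grip_depth)
for n in ["scene","top"]:
    c=cams.camera(n); cv2.imwrite(f"pics/{n}0.png",c["image"][:,:,::-1]); print(n,{k:v for k,v in c.items() if k!="image"})
E
```

```text
{'clock': 0.0, 'joints': array([-1.19156558e+00,  3.00465157e-01,  1.52158018e+00, -1.86330036e-05,
        1.32072838e+00, -6.66207895e-02]), 'qd': array([ 0.00034284, -0.00145813, -0.00102262,  0.0010991 , -0.00030804,
       -0.0010982 ]), 'effort': array([-2.00773713e-03, -5.31815743e+01, -3.52735770e+01,  7.07548088e-02,
        2.44024774e-02, -9.68717723e-05]), 'eef_pos': array([ 237.05666674, -495.99038105,  204.88998337]), 'eef_rot': array([-1.62213711,  1.56961513,  1.96531169]), 'wrist_force': array([-0.47934   , -0.25753207,  0.20184164]), 'moment': array([-0.04457332,  0.02273367, -0.05073709]), 'finger_gap': 94.09681456797955} 18.8
scene {'fovy': 50.71265732013048, 'cx': 310.288004331872, 'cy': 240.25833152149053, 'position': array([1240.29200866, -637.98159106,  661.63727863]), 'orientation': array([-2.13269528,  0.00981   ,  0.8245911 ])}
top {'fovy': 46.92156515598929, 'cx': 322.66322216400374, 'cy': 240.99298242907258, 'position': array([ 277.96857368,   22.00986095, 1450.52901535]), 'orientation': array([-2.95670199, -0.01301951, -1.54759057])}
```

View pics/scene0.png

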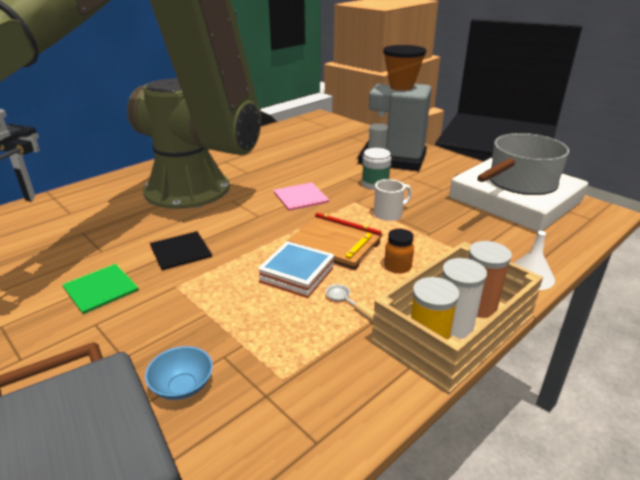

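View pics/top0.png

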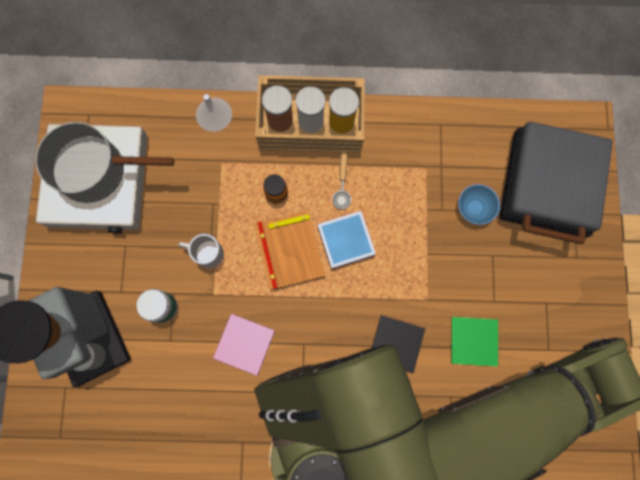

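The top view shows the stand at about (292,250) with its red lip at (268,255) and yellow lip at (289,221). The blue tile on the stack is at (347,240). The flat look-alikes are pink (244,344), black (398,343) and green (474,342), and none of these is the one meant. I'll enlarge the tile and stand.

```bash
python3 - <<'E'
import cv2
im=cv2.imread("pics/top0.png")[165:305,235:400]
cv2.imwrite("pics/topc.png",cv2.resize(im,None,fx=4.2,fy=4.2,interpolation=cv2.INTER_CUBIC))
im=cv2.imread("pics/scene0.png")[200:310,245:425]
cv2.imwrite("pics/scenec.png",cv2.resize(im,None,fx=4.4,fy=4.4,interpolation=cv2.INTER_CUBIC))
E
```

```text
(no output)
```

View pics/topc.png

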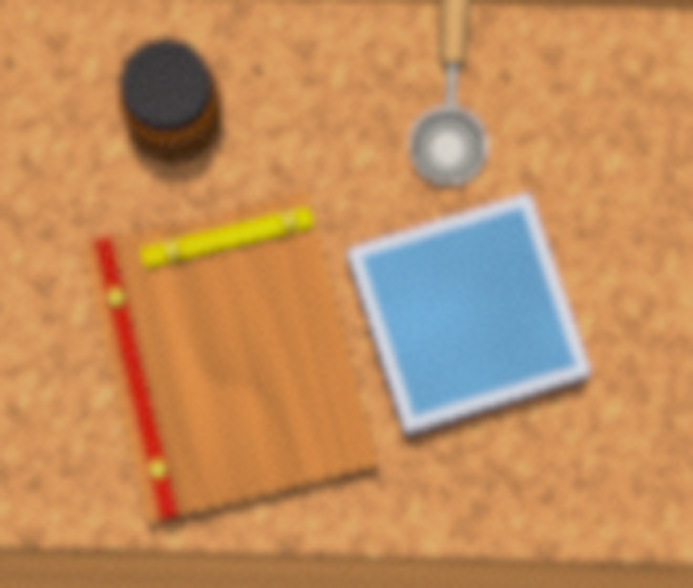

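View pics/scenec.png

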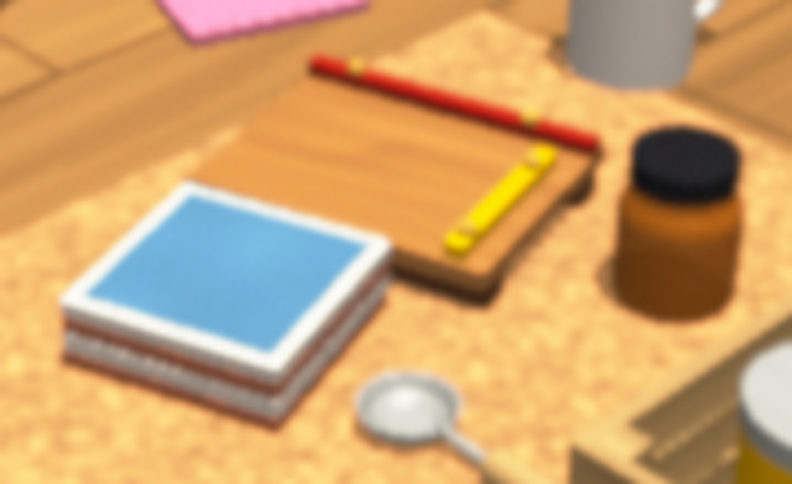

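```bash
cat > h.py <<'E'
import numpy as np, cv2
from scipy.spatial.transform import Rotation as Ro
from cell import readout, cams
def rot(r): return Ro.from_euler('xyz',r).as_matrix()
def toworld(px,z,f,cx,cy,R,t):
    d=R@np.array([(px[0]-cx)/f,(px[1]-cy)/f,1.]); s=(z-t[2])/d[2]; return t+s*d
def fx(c): return 240/np.tan(np.radians(c["fovy"])/2)
def proj(P,f,cx,cy,R,t):
    q=R.T@(np.asarray(P)-t); return np.array([cx+f*q[0]/q[2],cy+f*q[1]/q[2]])
E
python3 - <<'E'
from h import *
c=cams.camera("top"); f=fx(c);R=rot(c["orientation"]);t=c["position"]
P=lambda u,v,z: toworld(((u+.5)/4.2-.5+235,(v+.5)/4.2-.5+165),z,f,c["cx"],c["cy"],R,t)[:2]
tc=np.array([P(*p,40) for p in [(350,252),(530,196),(590,377),(407,434)]])
print("tile",tc.round(1),tc.mean(0)); 
for i in range(4):
    d=tc[(i+1)%4]-tc[i]; print(np.linalg.norm(d),np.arctan2(d[1],d[0]))
for a,b in [((112,240),(178,517)),((143,268),(314,224))]:
    A,B=P(*a,37),P(*b,37);d=A-B;print(A,B,np.linalg.norm(d),np.arctan2(d[1],d[0]))
A,B=P(155,525,28),P(378,472,28);d=A-B;print(A,B,np.linalg.norm(d),np.arctan2(d[1],d[0]))
s=readout.read_state();print(rot(s["eef_rot"]).round(3)); w=cams.camera("wrist");print({k:v for k,v in w.items() if k!="image"})
E
```

```text
tile [[ 585.3   23.1]
 [ 624.   -88.5]
 [ 510.4 -126.6]
 [ 472.2  -14.7]] [547.97639378 -51.66966438]
118.05184985921079 -1.2367342176837832
119.83508934409782 -2.817321272917769
118.32308906534014 1.8995397029553653
119.20875160848821 0.3219585103752034
[589.72549727 171.32303716] [418.19337962 123.67809765] 178.0261431570835 0.27093131213164734
[572.43523072 151.32815031] [603.22454563  45.96477339] 109.76986429148943 1.8551005648545906
[413.83834702 138.20258718] [449.83194251   2.41286233] 140.4791382753322 1.8299061770753204
[[-0.     0.431 -0.902]
 [ 0.001 -0.902 -0.431]
 [-1.    -0.001 -0.   ]]
{'fovy': 69.84882666545342, 'cx': 316.6632662285596, 'cy': 242.4630873819859, 'T_tool_cam': array([[ 7.09562239e-05, -2.51284862e-01,  9.67913174e-01,
        -1.79254933e+02],
       [ 9.99999719e-01, -7.04803427e-04, -2.56286041e-04,
        -2.91224140e-01],
       [ 7.46589325e-04,  9.67912920e-01,  2.51284741e-01,
        -7.09184759e+01],
       [ 0.00000000e+00,  0.00000000e+00,  0.00000000e+00,
         1.00000000e+00]])}
```

>>> {"api": "apply_moves", "payload": {"plan": [0, 0, 0, -0.002, -0.0284, -0.0402, 60, 0, 0, 0, -0.002, -0.0284, -0.0402, 60, 0, 0, 0, -0.002, -0.0284, -0.0402, 60, 0, 0, 0, -0.002, -0.0284, -0.0402, 60, 0, 0, 0, -0.002, -0.0284, -0.0402, 60]}}

```text
clock: 0.82
eef_pos: [357.8, -280.0, 215.5]
eef_rot: [2.099, 1.571, -0.597]
wrist_force: [0.5, -0.4, -0.0]
finger_gap: 56.5
```

>>> {"api": "apply_moves", "payload": {"plan": [0, 0, 0, -0.002, -0.0284, -0.0402, 60, 0, 0, 0, -0.002, -0.0284, -0.0402, 60, 0, 0, 0, -0.002, -0.0284, -0.0402, 60, 0, 0, 0, -0.002, -0.0284, -0.0402, 60, 0, 0, 0, -0.002, -0.0284, -0.0402, 60]}}

```text
clock: 1.45
eef_pos: [477.9, -65.1, 225.5]
eef_rot: [0.932, 1.571, -1.764]
wrist_force: [0.6, -0.1, 0.9]
finger_gap: 56.0
```

>>> {"api": "apply_moves", "payload": {"plan": [0, 0, 0, -0.002, -0.0284, -0.0402, 60, 0, 0, 0, -0.002, -0.0284, -0.0402, 60, -0.175, 0, 0, 0, 0, 0, 60, -0.175, 0, 0, 0, 0, 0, 60, -0.175, 0, 0, 0, 0, 0, 60]}}

```text
clock: 2.08
eef_pos: [525.4, 19.4, 229.2]
eef_rot: [-0.987, 1.57, 3.132]
wrist_force: [0.8, -0.6, -0.3]
finger_gap: 56.5
```

>>> {"api": "apply_moves", "payload": {"plan": [-0.175, 0, 0, 0, 0, 0, 60, -0.175, 0, 0, 0, 0, 0, 60, -0.175, 0, 0, 0, 0, 0, 60, -0.175, 0, 0, 0, 0, 0, 60, -0.175, 0, 0, 0, 0, 0, 60]}}

```text
clock: 2.7
eef_pos: [525.4, 19.3, 229.3]
eef_rot: [-2.019, 1.57, 2.974]
wrist_force: [-1.5, -0.3, 0.8]
finger_gap: 56.6
```

```bash
python3 - <<'E'
from h import *
s=readout.read_state(); c=cams.camera("wrist")
cv2.imwrite("pics/w1.png",c["image"][:,:,::-1])
Rt=rot(s["eef_rot"]);print(Rt.round(3),s["joints"].round(2)); 
np.savez("w1.npz",R=Rt,t=s["eef_pos"])
E
```

```text
[[-0.     0.961  0.277]
 [ 0.     0.277 -0.961]
 [-1.    -0.    -0.   ]] [-0.03  0.23  1.56  0.    1.36 -0.31]
```

View pics/w1.png

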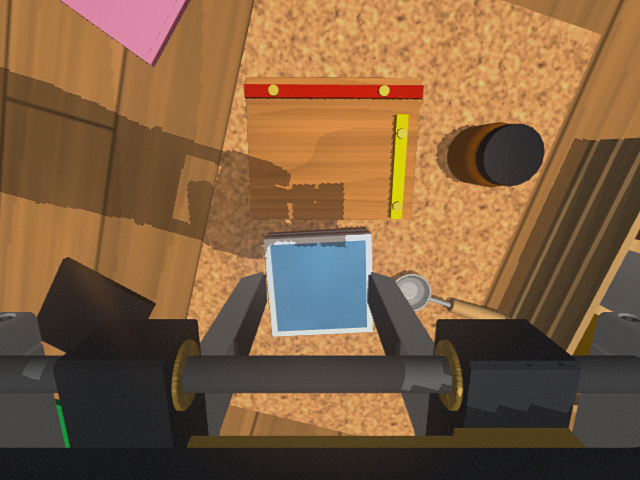

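The wrist view shows the red lip at about (245–423, 91), the yellow lip at (400,165) and the blue tile at (320,285). I'll enlarge it to read the edges.

```bash
python3 - <<'E'
import cv2
im=cv2.imread("pics/w1.png")
cv2.imwrite("pics/w1a.png",cv2.resize(im[70:230,235:435],None,fx=4,fy=4,interpolation=cv2.INTER_CUBIC))
cv2.imwrite("pics/w1b.png",cv2.resize(im[210:345,250:400],None,fx=4,fy=4,interpolation=cv2.INTER_CUBIC))
E
```

```text
(no output)
```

View pics/w1a.png

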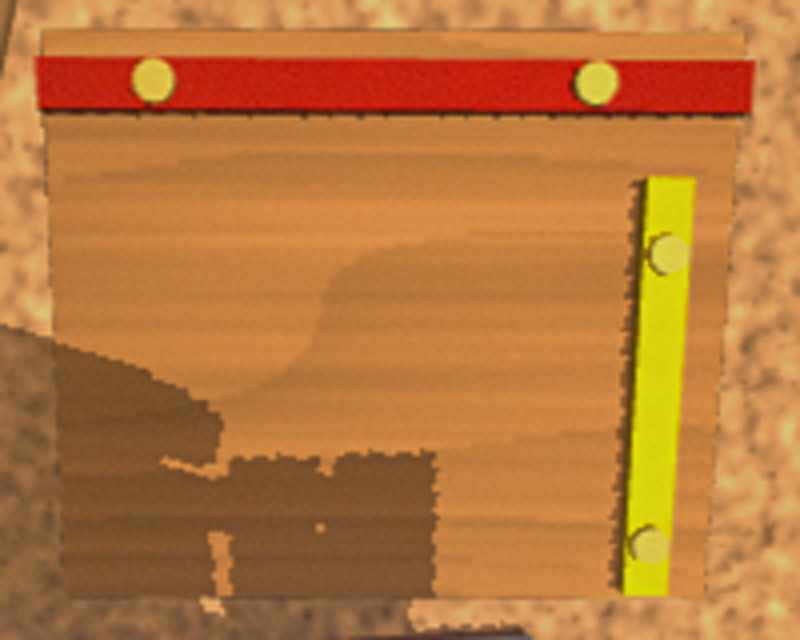

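View pics/w1b.png

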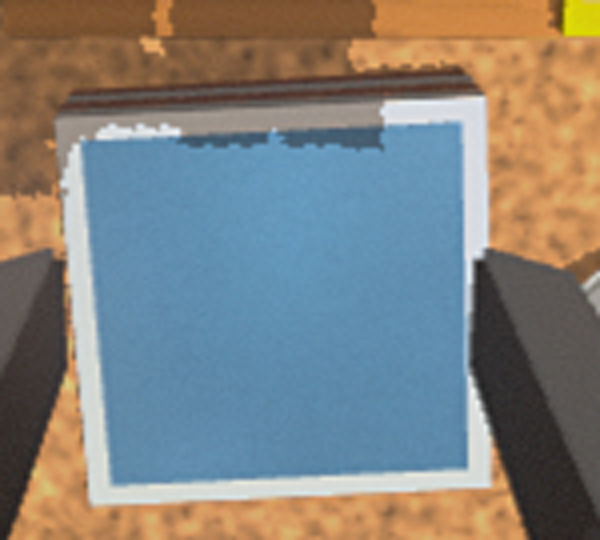

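```bash
cat >> h.py <<'E'
def wcam(c,Rt,t):
    T=c["T_tool_cam"]; return dict(f=fx(c),cx=c["cx"],cy=c["cy"],R=Rt@T[:3,:3],t=t+Rt@T[:3,3])
E
python3 - <<'E'
from h import *
c=cams.camera("wrist"); d=np.load("w1.npz"); k=wcam(c,d["R"],d["t"])
A=lambda u,v,z: toworld(((u+.5)/4-.5+235,(v+.5)/4-.5+70),z,**k)[:2]
B=lambda u,v,z: toworld(((u+.5)/4-.5+250,(v+.5)/4-.5+210),z,**k)[:2]
ang=lambda a,b: np.arctan2(*(b-a)[::-1])
dk=[A(*p,28) for p in [(42,28),(745,35),(708,598),(65,598)]]
for i in range(4): print("deck",dk[i],np.linalg.norm(dk[(i+1)%4]-dk[i]),ang(dk[i],dk[(i+1)%4]))
r=[A(38,108,37),A(754,112,37)]; y=[A(624,594,37),A(649,178,37)]
print("red",r,np.linalg.norm(r[1]-r[0]),ang(*r)); print("yel",y,np.linalg.norm(y[1]-y[0]),ang(*y)-np.pi/2)
tc=[B(*p,40) for p in [(57,116),(486,97),(490,486),(92,505)]]
for i in range(4): print("tile",tc[i],np.linalg.norm(tc[(i+1)%4]-tc[i]),ang(tc[i],tc[(i+1)%4]))
th=np.mean([ang(dk[0],dk[1]),ang(dk[3],dk[2]),ang(*r),ang(dk[3],dk[0])-np.pi/2,ang(dk[2],dk[1])-np.pi/2]); print("th",th)
S=np.array([[np.cos(th),np.sin(th)],[-np.sin(th),np.cos(th)]])
o=np.mean(dk,0)-S.T@np.array([-8,8.5]); print("stand o",o)
for n,v in [("dk",dk),("red",r),("yel",y),("tile",tc),("tc",[np.mean(tc,0)]),("tcp",[d["t"][:2]])]: print(n,[(S@(p-o)).round(1) for p in v])
E
```

```text
deck [412.43083043 141.12269828] 178.80909578007544 0.2705963738186926
deck [584.73335885 188.9194705 ] 145.38375674102014 -1.2863991836664617
deck [625.52496781  49.37563738] 180.63971728789633 -2.8613513914002473
deck [451.93223419  -0.58705167] 147.11225009704114 1.8426442916689316
red [array([417.80623563, 121.56960265]), array([591.21602837, 170.42329448])] 180.1600383705742 0.2746066051168072
yel [array([600.15097244,  44.98466692]), array([571.03174491, 148.34585229])] 107.38465463623214 0.27460576324045727
tile [472.4048156  -15.10641945] 118.34980129192952 0.32580976274020906
tile [584.52845296  22.77451786] 118.54641088416012 -1.2411725325749428
tile [622.90039678 -89.3898502 ] 118.43669450267302 -2.80797462475879
tile [ 510.99385663 -128.1735694 ] 119.47089388248433 1.899693506697619
th 0.27633786982550324
stand o [528.67092765  88.71284411]
dk [array([-97.5,  82.1]), array([81.3, 81.1]), array([ 82.4, -64.3]), array([-98.2, -65. ])]
red [array([-97.7,  61.9]), array([82.5, 61.5])]
yel [array([ 56.8, -61.6]), array([57. , 45.8])]
tile [array([-82.5, -84.5]), array([ 35.7, -78.7]), array([  42.1, -197.1]), array([ -76.2, -203.8])]
tc [array([ -20.2, -141. ])]
tcp [array([-22.1, -65.9])]
```

>>> {"api": "apply_moves", "payload": {"plan": [0, 0, 0, 0, 0, 0.055, 60, 0, 0, 0, 0, 0, 0.055, 60, 0, 0, 0, 0, 0, 0.056, 60, 0, 0, 0, 0.05, 0, 0, 60, 0, 0, 0, 0.05, 0, 0, 60]}}

```text
clock: 3.42
eef_pos: [570.4, -141.2, 128.0]
eef_rot: [1.061, 1.57, -0.241]
wrist_force: [1.1, -0.4, -0.2]
finger_gap: 56.4
```

>>> {"api": "apply_moves", "payload": {"plan": [0, 0, 0, 0.05, 0.001, 0, 60, 0, 0, 0, 0.03, 0, 0, 60, 0, 0, 0, 0.015, 0, 0, 60, 0, 0, 0, 0, 0, 0, 60]}}

```text
clock: 3.92
eef_pos: [571.4, -140.2, 34.2]
eef_rot: [-2.197, 1.57, 2.788]
wrist_force: [0.4, 0.4, 0.5]
finger_gap: 56.2
```

```bash
python3 - <<'E'
from h import *
s=readout.read_state(); c=cams.camera("wrist")
cv2.imwrite("pics/w2.png",c["image"][:,:,::-1])
print(s["eef_pos"],s["wrist_force"])
E
```

```text
[ 571.38296345 -140.19394398   34.21611251] [0.40974831 0.3648892  0.51199126]
```

View pics/w2.png

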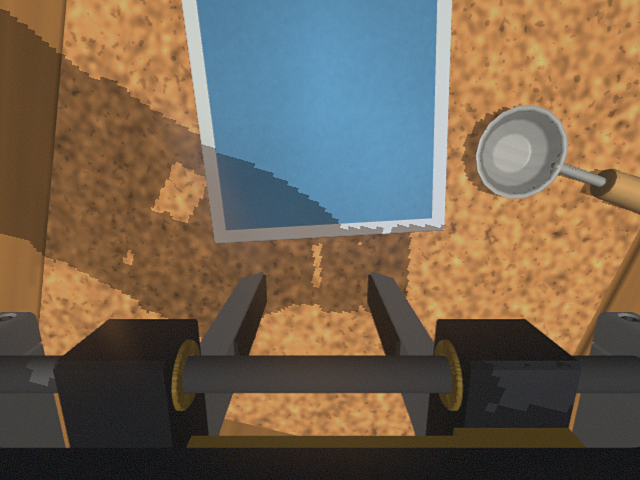

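>>> {"api": "apply_moves", "payload": {"plan": [0, 0, 0, 0.001, 0.003, -0.008, 60, 0, 0, 0, 0, 0, -0.008, 60, 0, 0, 0, 0, 0, -0.001, 60, 0, 0, 0, 0, 0, -0.001, 60, 0, 0, 0, 0, 0, -0.001, 60]}}

```text
clock: 4.6
eef_pos: [569.2, -121.2, 33.5]
eef_rot: [1.014, 1.571, -0.282]
wrist_force: [0.6, -1.6, 0.5]
finger_gap: 56.4
```

>>> {"api": "apply_moves", "payload": {"plan": [0, 0, 0, 0, 0, -0.001, 60, 0, 0, 0, 0, 0, -0.001, 60, 0, 0, 0, 0, 0, -0.001, 60, 0, 0, 0, 0, 0, -0.001, 60, 0, 0, 0, 0, 0, -0.001, 60]}}

```text
clock: 5.22
eef_pos: [567.9, -116.3, 33.5]
eef_rot: [0.44, 1.571, -0.856]
wrist_force: [-0.5, -3.0, 0.8]
finger_gap: 56.0
```

>>> {"api": "apply_moves", "payload": {"plan": [0, 0, 0, 0, 0, -0.001, 60, 0, 0, 0, 0, 0, -0.0015, 60, 0, 0, 0, 0, 0, -0.002, 60, 0, 0, 0, 0, 0, -0.002, 60, 0, 0, 0, 0, 0, -0.002, 60]}}

```text
clock: 5.85
eef_pos: [565.6, -108.0, 33.5]
eef_rot: [1.409, 1.57, 0.113]
wrist_force: [0.9, -3.4, 1.6]
finger_gap: 56.2
```

>>> {"api": "apply_moves", "payload": {"plan": [0, 0, 0, 0, 0, -0.002, 60, 0, 0, 0, 0, 0, -0.0025, 60, 0, 0, 0, 0, 0, -0.003, 60, 0, 0, 0, 0, 0, -0.003, 60, 0, 0, 0, 0, 0, -0.003, 60]}}

```text
clock: 6.48
eef_pos: [561.9, -94.9, 33.5]
eef_rot: [1.395, 1.571, 0.1]
wrist_force: [0.5, -2.9, 2.2]
finger_gap: 56.5
```

```bash
python3 - <<'E'
from h import *
s=readout.read_state(); c=cams.camera("wrist")
cv2.imwrite("pics/w3.png",c["image"][:,:,::-1])
print(s["eef_pos"],s["wrist_force"])
E
```

```text
[561.85520812 -94.943589    33.48752321] [ 0.47976591 -2.85355296  2.18404768]
```

View pics/w3.png

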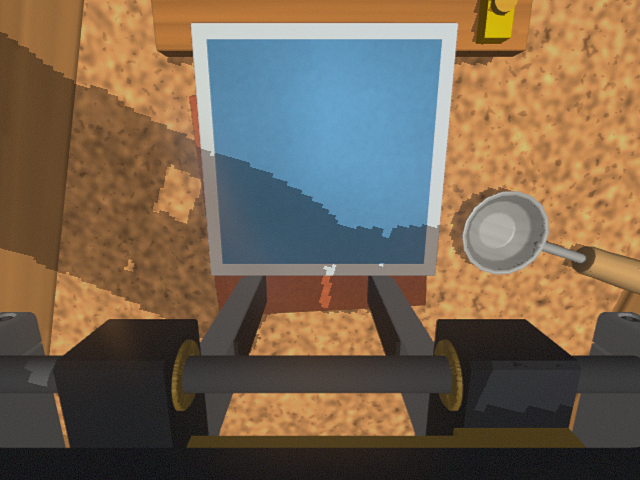

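>>> {"api": "apply_moves", "payload": {"plan": [0, 0, 0, 0, 0, -0.004, 60, 0, 0, 0, 0, 0, -0.004, 60, 0, 0, 0, 0, 0, -0.004, 60, 0, 0, 0, 0, 0, -0.004, 60, 0, 0, 0, 0, 0, -0.004, 60]}}

```text
clock: 7.15
eef_pos: [556.4, -75.6, 33.5]
eef_rot: [1.343, 1.571, 0.047]
wrist_force: [0.6, -4.1, 1.5]
finger_gap: 56.1
```

>>> {"api": "apply_moves", "payload": {"plan": [0, 0, 0, 0, 0, -0.004, 60, 0, 0, 0, 0, 0, -0.004, 60, 0, 0, 0, 0, 0, -0.004, 60, 0, 0, 0, 0, 0, -0.004, 60, 0, 0, 0, 0, 0, -0.004, 60]}}

```text
clock: 7.78
eef_pos: [550.9, -56.4, 33.4]
eef_rot: [-2.22, 1.571, 2.767]
wrist_force: [0.7, -3.5, 1.7]
finger_gap: 56.3
```

>>> {"api": "apply_moves", "payload": {"plan": [0, 0, 0, 0, 0, -0.004, 60, 0, 0, 0, 0, 0, -0.004, 60, 0, 0, 0, 0, 0, -0.004, 60, 0, 0, 0, 0, 0, -0.004, 60, 0, 0, 0, 0, 0, -0.004, 60]}}

```text
clock: 8.4
eef_pos: [545.6, -37.2, 33.5]
eef_rot: [0.787, 1.571, -0.509]
wrist_force: [0.5, -3.9, 4.0]
finger_gap: 56.5
```

>>> {"api": "apply_moves", "payload": {"plan": [0, 0, 0, 0, 0, -0.004, 60, 0, 0, 0, 0, 0, -0.004, 60, 0, 0, 0, 0, 0, -0.004, 60, 0, 0, 0, 0, 0, -0.004, 60, 0, 0, 0, 0, 0, -0.004, 60]}}

```text
clock: 9.02
eef_pos: [539.9, -17.8, 33.3]
eef_rot: [-2.252, 1.57, 2.735]
wrist_force: [1.0, -1.9, 1.3]
finger_gap: 56.4
```

```bash
python3 - <<'E'
from h import *
s=readout.read_state(); c=cams.camera("wrist")
cv2.imwrite("pics/w4.png",c["image"][:,:,::-1])
print(s["eef_pos"],s["wrist_force"]); d=s["eef_pos"][:2]-[528.7,88.7]; print(-.2720*d[0]+.9623*d[1], .9623*d[0]+.272*d[1])
E
```

```text
[539.93245888 -17.78903524  33.2886495 ] [ 1.01465387 -1.87507888  1.34915951]
-105.52962742814965 -18.156022405564322
```

View pics/w4.png

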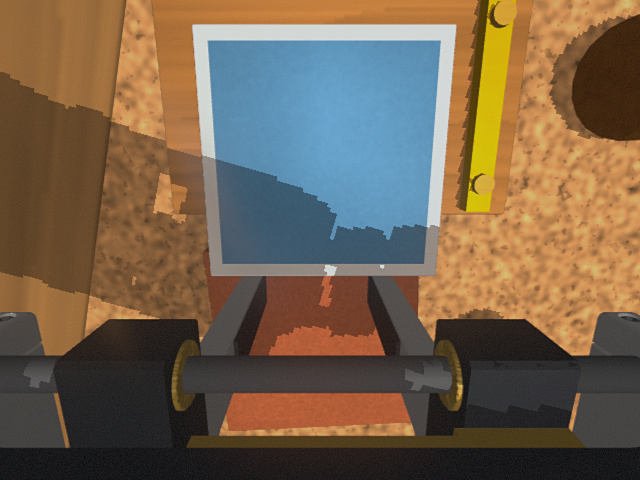

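>>> {"api": "apply_moves", "payload": {"plan": [0, 0, 0, 0, 0, -0.004, 60, 0, 0, 0, 0, 0, -0.004, 60, 0, 0, 0, 0, 0, -0.004, 60, 0, 0, 0, 0, 0, -0.004, 60, 0, 0, 0, 0, 0, -0.003, 60]}}

```text
clock: 9.7
eef_pos: [534.9, 0.4, 33.4]
eef_rot: [-2.046, 1.571, 2.942]
wrist_force: [0.8, -1.2, -1.0]
finger_gap: 56.6
```

>>> {"api": "apply_moves", "payload": {"plan": [0, 0, 0, 0.0005, 0, -0.003, 60, 0, 0, 0, 0.0005, 0, -0.003, 60, 0, 0, 0, 0, 0, -0.002, 60, 0, 0, 0, 0, 0, -0.001, 60, 0, 0, 0, 0, 0, -0.001, 60]}}

```text
clock: 10.32
eef_pos: [532.9, 9.5, 33.0]
eef_rot: [1.008, 1.569, -0.288]
wrist_force: [2.3, -4.1, 4.5]
finger_gap: 56.6
```

```bash
python3 - <<'E'
from h import *
s=readout.read_state(); c=cams.camera("wrist")
cv2.imwrite("pics/w5.png",c["image"][:,:,::-1])
print(s["eef_pos"],s["wrist_force"]); d=s["eef_pos"][:2]-[528.7,88.7]; print(-.2720*d[0]+.9623*d[1], .9623*d[0]+.272*d[1])
E
```

```text
[532.87434538   9.47846364  33.03295241] [ 2.31421624 -4.14296653  4.48052474]
-77.37030637906224 -17.531285333903888
```

View pics/w5.png

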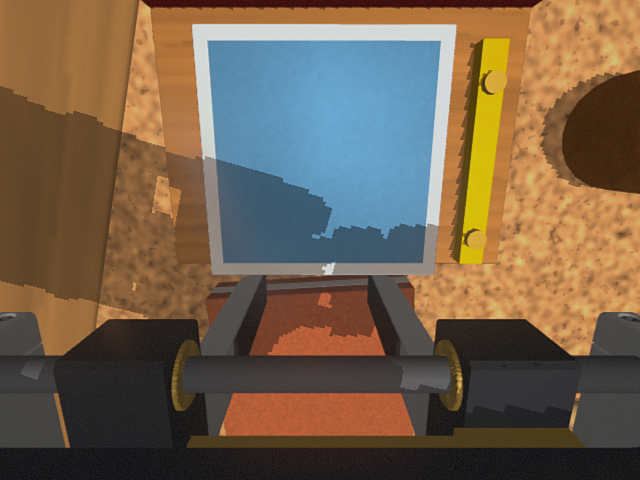

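>>> {"api": "apply_moves", "payload": {"plan": [0, 0, 0, 0, 0, -0.0015, 60, 0, 0, 0, 0, 0, -0.0015, 60, 0, 0, 0, 0, 0, -0.0015, 60, 0, 0, 0, 0, 0, -0.001, 60, 0, 0, 0, 0, 0, -0.001, 60]}}

```text
clock: 11.0
eef_pos: [531.1, 15.7, 33.0]
eef_rot: [1.016, 1.569, -0.28]
wrist_force: [1.2, -6.7, 4.4]
finger_gap: 56.1
```

```bash
cat > look.py <<'E'
import sys
from h import *
s=readout.read_state(); c=cams.camera("wrist")
cv2.imwrite(f"pics/{sys.argv[1]}.png",c["image"][:,:,::-1])
d=s["eef_pos"][:2]-[528.7,88.7]; print(s["eef_pos"].round(2),s["wrist_force"].round(2),"stand x,y", (.9623*d[0]+.272*d[1]).round(2), (-.2720*d[0]+.9623*d[1]).round(2),s["clock"])
E
python3 look.py w6
```

```text
[531.11  15.74  33.03] [ 1.17 -6.74  4.37] stand x,y -17.52 -70.86 11.0
```

View pics/w6.png

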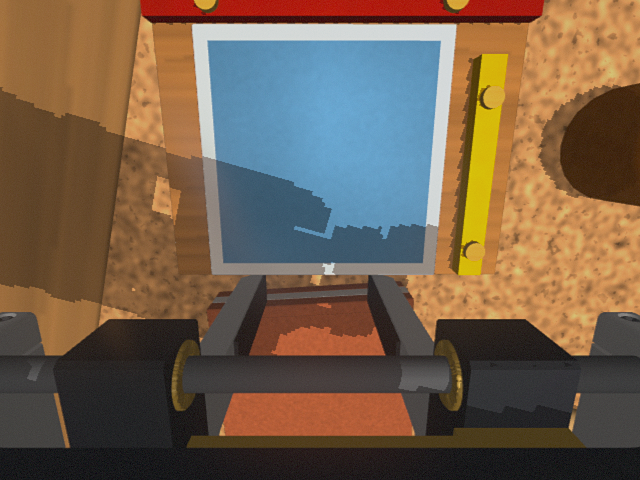

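>>> {"api": "apply_moves", "payload": {"plan": [0, 0, 0, -0.0005, 0, 0, 60, 0, 0, 0, 0, 0, -0.0005, 60, 0, 0, 0, 0, 0, -0.0005, 60]}}

```text
clock: 11.42
eef_pos: [530.4, 16.9, 33.1]
eef_rot: [1.003, 1.57, -0.293]
wrist_force: [1.6, -4.7, 2.8]
finger_gap: 56.1
```

>>> {"api": "apply_moves", "payload": {"plan": [0, 0, 0, 0, 0, -0.0005, 60, 0, 0, 0, 0, 0, -0.0003, 60]}}

```text
clock: 11.68
eef_pos: [530.1, 17.7, 33.0]
eef_rot: [0.843, 1.571, -0.453]
wrist_force: [2.0, -4.8, 3.3]
finger_gap: 56.7
```

>>> {"api": "apply_moves", "payload": {"plan": [0, 0, 0, 0, 0, -0.0003, 60, 0, 0, 0, 0, 0, -0.0003, 60]}}

```text
clock: 11.92
eef_pos: [529.9, 18.3, 33.0]
eef_rot: [0.78, 1.571, -0.516]
wrist_force: [1.1, -5.9, 4.9]
finger_gap: 56.4
```

>>> {"api": "apply_moves", "payload": {"plan": [0, 0, 0, 0, 0, -0.0003, 60, 0, 0, 0, 0, 0, -0.0003, 60]}}

```text
clock: 12.18
eef_pos: [529.8, 18.8, 33.0]
eef_rot: [0.507, 1.571, -0.789]
wrist_force: [1.9, -5.4, 3.7]
finger_gap: 56.3
```

```bash
python3 look.py w7; python3 -c "
import cv2
im=cv2.imread('pics/w7.png')[0:60,140:550];cv2.imwrite('pics/w7c.png',cv2.resize(im,None,fx=1.95,fy=4,interpolation=2))"
```

```text
[529.76  18.81  33.  ] [ 1.87 -5.43  3.74] stand x,y -17.98 -67.54 12.175
```

View pics/w7c.png

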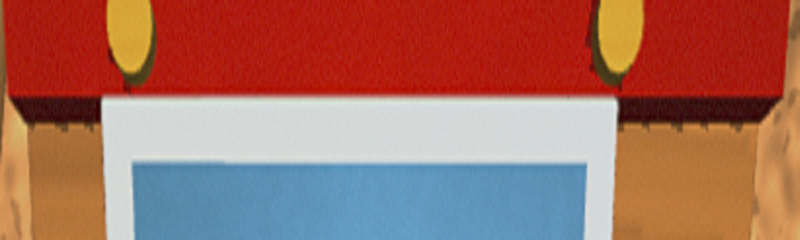

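>>> {"api": "apply_moves", "payload": {"plan": [0, 0, 0, 0, 0, -0.0003, 60, 0, 0, 0, 0, 0, 0, 60]}}

```text
clock: 12.48
eef_pos: [529.8, 18.9, 33.0]
eef_rot: [0.372, 1.57, -0.923]
wrist_force: [2.4, -7.8, 3.6]
finger_gap: 56.6
```

>>> {"api": "apply_moves", "payload": {"plan": [0, 0, 0, 0, 0, -0.0003, 60, 0, 0, 0, 0, 0, 0, 60]}}

```text
clock: 12.72
eef_pos: [529.8, 18.9, 33.0]
eef_rot: [0.298, 1.57, -0.998]
wrist_force: [3.1, -8.9, 3.1]
finger_gap: 56.5
```

>>> {"api": "apply_moves", "payload": {"plan": [0, 0, 0, 0, 0, -0.0004, 60, 0, 0, 0, 0, 0, 0, 60]}}

```text
clock: 12.98
eef_pos: [529.8, 19.0, 33.1]
eef_rot: [0.266, 1.569, -1.03]
wrist_force: [3.2, -11.9, 2.6]
finger_gap: 56.5
```

>>> {"api": "apply_moves", "payload": {"plan": [0, 0, 0, 0, 0, -0.0004, 60, 0, 0, 0, 0, 0, 0, 60]}}

```text
clock: 13.22
eef_pos: [529.7, 19.1, 33.1]
eef_rot: [0.231, 1.569, -1.064]
wrist_force: [3.7, -14.2, 2.7]
finger_gap: 56.6
```

>>> {"api": "apply_moves", "payload": {"plan": [0, 0, 0, 0, 0, 0, 60, 0, 0, 0, 0, 0, 0, 60, 0, 0, 0, 0, 0, 0, 60, 0, 0, 0, 0, 0, 0, 60, 0, 0, 0, 0, 0, 0, 60]}}

```text
clock: 13.85
eef_pos: [529.7, 19.1, 33.1]
eef_rot: [0.223, 1.569, -1.072]
wrist_force: [3.4, -14.6, 2.6]
finger_gap: 56.4
```

```bash
python3 look.py w8
```

```text
[529.73  19.07  33.07] [  3.37 -14.57   2.57] stand x,y -17.95 -67.29 13.85
```

View pics/w8.png

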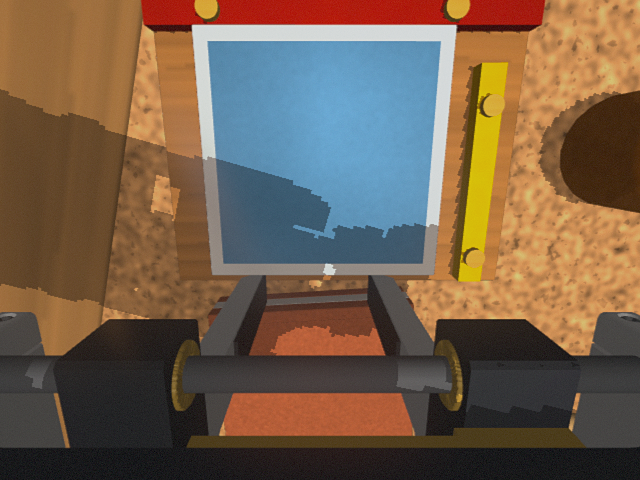

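Seated on the red lip with a total push of about 15 N. Next I back off, rise, go round to the robot side and turn.

>>> {"api": "apply_moves", "payload": {"plan": [0, 0, 0, 0, 0, 0.001, 60, 0, 0, 0, 0, 0, 0.002, 60, 0, 0, 0, 0, 0, 0.006, 60, 0, 0, 0, 0, 0, 0.01, 60, 0, 0, 0, -0.03, 0, 0, 60]}}

```text
clock: 14.52
eef_pos: [533.5, 1.1, 61.6]
eef_rot: [-1.933, 1.567, 3.054]
wrist_force: [0.7, 0.1, 1.0]
finger_gap: 56.4
```

>>> {"api": "apply_moves", "payload": {"plan": [0, 0, 0, -0.05, 0, 0, 55, 0, 0, 0, 0, -0.041, -0.043, 55, 0, 0, 0, 0, -0.041, -0.043, 55, 0.175, 0, 0, 0, 0, 0, 55, 0.175, 0, 0, 0, 0, 0, 55]}}

```text
clock: 15.15
eef_pos: [432.0, 62.5, 113.2]
eef_rot: [2.033, 1.57, 0.382]
wrist_force: [0.3, -0.4, -0.4]
finger_gap: 51.3
```

>>> {"api": "apply_moves", "payload": {"plan": [0.175, 0, 0, 0, 0, 0, 55, 0.175, 0, 0, 0, 0, 0, 55, 0.175, 0, 0, 0, 0, 0, 55, 0.175, 0, 0, 0, 0, 0, 55, 0.175, 0, 0, 0, 0, 0, 55]}}

```text
clock: 15.78
eef_pos: [432.3, 62.1, 112.9]
eef_rot: [-1.113, 1.571, 2.643]
wrist_force: [0.2, -0.2, -0.5]
finger_gap: 51.8
```

>>> {"api": "apply_moves", "payload": {"plan": [0.175, 0, 0, 0, 0, 0, 55, 0.176, 0, 0, 0, 0, 0, 55, 0, 0, 0, 0, 0, 0, 55]}}

```text
clock: 16.15
eef_pos: [432.3, 62.2, 112.9]
eef_rot: [-0.658, 1.571, 2.754]
wrist_force: [-0.6, 0.1, 0.2]
finger_gap: 51.9
```

```bash
python3 look.py w9; python3 - <<'E'
from h import *
s=readout.read_state();print(rot(s["eef_rot"]).round(4),s["joints"].round(2)); np.savez("w9.npz",R=rot(s["eef_rot"]),t=s["eef_pos"])
E
```

```text
[432.26  62.17 112.9 ] [-0.59  0.12  0.2 ] stand x,y -100.02 0.71 16.15
[[-1.000e-04  2.701e-01 -9.628e-01]
 [ 1.000e-04 -9.628e-01 -2.701e-01]
 [-1.000e+00 -1.000e-04  1.000e-04]] [0.06 0.16 1.93 0.   1.05 1.36]
```

View pics/w9.png

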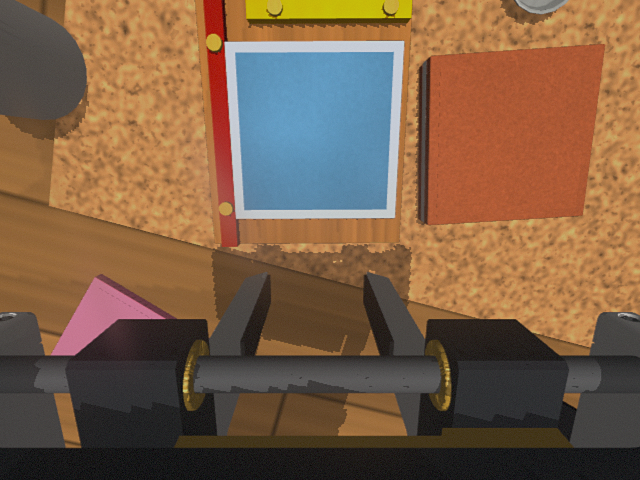

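```bash
python3 - <<'E'
import cv2
im=cv2.imread("pics/w9.png")[0:260,195:430]
cv2.imwrite("pics/w9c.png",cv2.resize(im,None,fx=2.3,fy=2.3,interpolation=2))
cv2.imwrite("pics/w9d.png",cv2.resize(cv2.imread("pics/w9.png")[30:240,200:260],None,fx=10,fy=2.8,interpolation=2))
E
```

View pics/w9d.png

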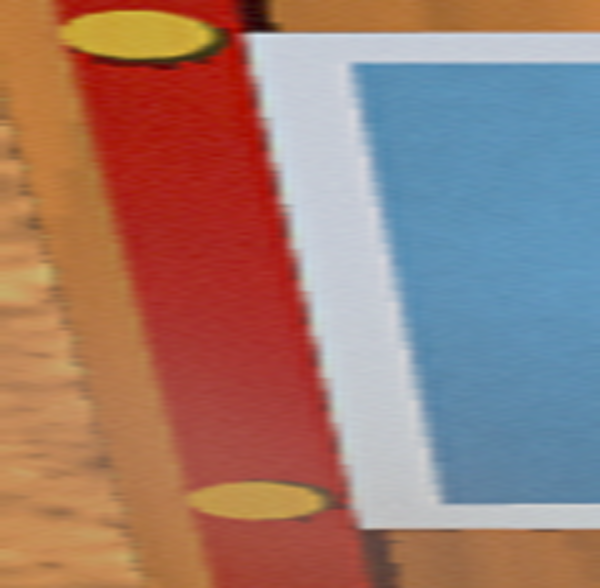

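View pics/w9c.png

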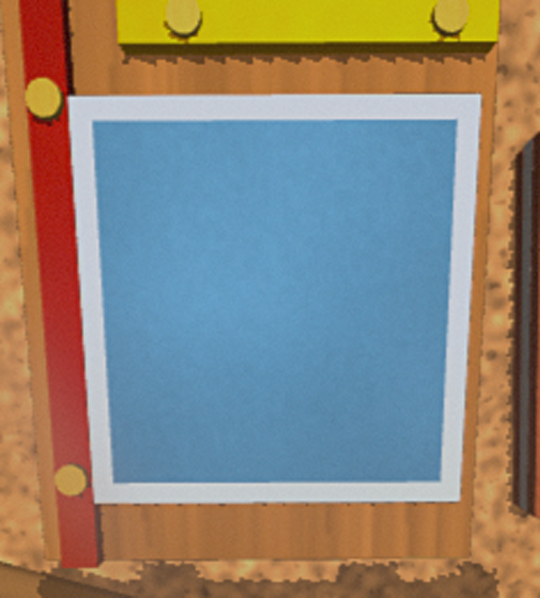

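```bash
python3 - <<'E'
from h import *
c=cams.camera("wrist"); d=np.load("w9.npz"); k=wcam(c,d["R"],d["t"])
for p,z in [((242,218),38),((396,218),38),((404,41),38),((226,42),38),((247,18.5),37),((411,19),37)]:
    q=toworld(p,z,**k)[:2]-[528.7,88.7]; print(p,(.9623*q[0]+.272*q[1]).round(1),(-.272*q[0]+.9623*q[1]).round(1))
E
```

```text
(242, 218) -76.0 56.7
(396, 218) -76.3 -58.8
(404, 41) 42.8 -57.5
(226, 42) 42.5 60.6
(247, 18.5) 56.6 46.1
(411, 19) 56.0 -61.5
```

>>> {"api": "apply_moves", "payload": {"plan": [0, 0, 0, 0.04, 0, 0, 55, 0, 0, 0, 0.025, 0, 0, 55, 0, 0, 0, 0.01, 0, 0, 55, 0, 0, 0, 0.005, 0, 0, 55, 0, 0, 0, 0, 0, 0, 55]}}

```text
clock: 16.88
eef_pos: [432.5, 62.5, 33.4]
eef_rot: [2.941, 1.57, 0.069]
wrist_force: [-0.4, -0.0, 1.0]
finger_gap: 52.0
```

>>> {"api": "apply_moves", "payload": {"plan": [0, 0, 0, 0, 0, -0.007, 55, 0, 0, 0, 0, 0, -0.005, 55, 0, 0, 0, 0, 0, -0.001, 55, 0, 0, 0, 0, 0, -0.001, 55, 0, 0, 0, 0, 0, -0.001, 55]}}

```text
clock: 17.5
eef_pos: [446.7, 66.5, 32.9]
eef_rot: [-0.136, 1.571, -3.008]
wrist_force: [0.1, -0.6, 1.3]
finger_gap: 51.8
```

>>> {"api": "apply_moves", "payload": {"plan": [0, 0, 0, 0, 0, -0.001, 55, 0, 0, 0, 0, 0, -0.001, 55, 0, 0, 0, 0, 0, -0.001, 55, 0, 0, 0, 0, 0, -0.001, 55, 0, 0, 0, 0, 0, -0.001, 55]}}

```text
clock: 18.12
eef_pos: [451.3, 67.8, 32.9]
eef_rot: [-0.248, 1.57, -3.12]
wrist_force: [-2.1, -1.1, -0.4]
finger_gap: 52.0
```

```bash
python3 look.py w10
```

```text
[451.34  67.78  32.86] [-2.07 -1.05 -0.45] stand x,y -80.14 0.91 18.125
```

View pics/w10.png

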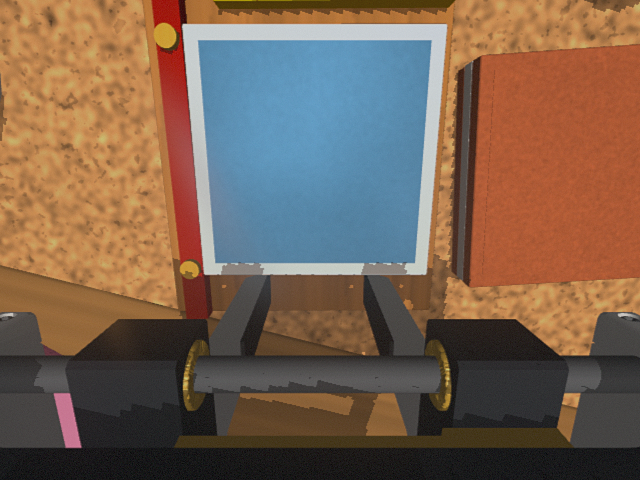

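>>> {"api": "apply_moves", "payload": {"plan": [0, 0, 0, 0, 0, -0.001, 55, 0, 0, 0, 0, 0, -0.001, 55, 0, 0, 0, 0, 0, -0.001, 55, 0, 0, 0, 0, 0, -0.001, 55, 0, 0, 0, 0, 0, -0.001, 55]}}

```text
clock: 18.8
eef_pos: [456.4, 69.1, 32.9]
eef_rot: [-3.109, 1.571, 0.302]
wrist_force: [-1.4, 0.4, -0.7]
finger_gap: 51.5
```

>>> {"api": "apply_moves", "payload": {"plan": [0, 0, 0, 0, 0, -0.0005, 55, 0, 0, 0, 0, 0, -0.0005, 55, 0, 0, 0, 0, 0, -0.0005, 55]}}

```text
clock: 19.18
eef_pos: [457.8, 69.5, 33.0]
eef_rot: [2.85, 1.571, -0.022]
wrist_force: [-1.3, -0.4, -1.4]
finger_gap: 51.5
```

```bash
python3 look.py w11; python3 -c "
import cv2
im=cv2.imread('pics/w11.png')[0:60,140:460];cv2.imwrite('pics/w11c.png',cv2.resize(im,None,fx=2.4,fy=5,interpolation=2))"
```

```text
[457.8   69.52  32.95] [-1.3  -0.43 -1.38] stand x,y -73.44 0.83 19.175
```

View pics/w11c.png

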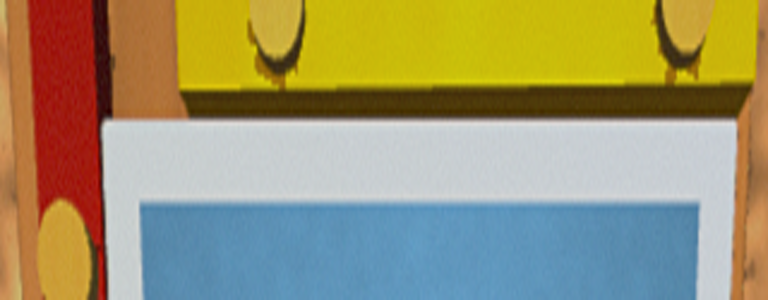

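>>> {"api": "apply_moves", "payload": {"plan": [0, 0, 0, 0, 0, -0.0004, 55, 0, 0, 0, 0, 0, -0.0004, 55, 0, 0, 0, 0, 0, -0.0004, 55]}}

```text
clock: 19.6
eef_pos: [458.9, 69.8, 33.0]
eef_rot: [-0.952, 1.571, 2.459]
wrist_force: [-2.0, 0.0, -0.8]
finger_gap: 51.6
```

>>> {"api": "apply_moves", "payload": {"plan": [0, 0, 0, 0, 0, -0.0003, 55, 0, 0, 0, 0, 0, -0.0003, 55]}}

```text
clock: 19.85
eef_pos: [459.5, 70.0, 32.9]
eef_rot: [0.048, 1.571, -2.823]
wrist_force: [-2.6, 0.4, -0.1]
finger_gap: 51.7
```

>>> {"api": "apply_moves", "payload": {"plan": [0, 0, 0, 0, 0, -0.0003, 55, 0, 0, 0, 0, 0, -0.0003, 55]}}

```text
clock: 20.1
eef_pos: [460.1, 70.2, 33.0]
eef_rot: [-0.439, 1.571, 2.972]
wrist_force: [-1.4, 0.8, -0.3]
finger_gap: 51.7
```

>>> {"api": "apply_moves", "payload": {"plan": [0, 0, 0, 0, 0, -0.0003, 55, 0, 0, 0, 0, 0, 0, 55]}}

```text
clock: 20.35
eef_pos: [460.2, 70.2, 32.9]
eef_rot: [-0.097, 1.57, -2.969]
wrist_force: [-3.9, -1.1, 1.0]
finger_gap: 51.9
```

Contact begins here, since the tool position has stopped advancing. I press gently.

>>> {"api": "apply_moves", "payload": {"plan": [0, 0, 0, 0, 0, -0.0003, 55, 0, 0, 0, 0, 0, 0, 55]}}

```text
clock: 20.6
eef_pos: [460.2, 70.2, 32.9]
eef_rot: [-0.064, 1.57, -2.936]
wrist_force: [-5.7, -2.1, 2.2]
finger_gap: 51.8
```

>>> {"api": "apply_moves", "payload": {"plan": [0, 0, 0, 0, 0, -0.0003, 55, 0, 0, 0, 0, 0, 0, 55]}}

```text
clock: 20.85
eef_pos: [460.3, 70.2, 32.9]
eef_rot: [-0.056, 1.569, -2.928]
wrist_force: [-8.3, -3.3, 3.8]
finger_gap: 51.5
```

>>> {"api": "apply_moves", "payload": {"plan": [0, 0, 0, 0, 0, -0.0003, 55, 0, 0, 0, 0, 0, 0, 55]}}

```text
clock: 21.1
eef_pos: [460.3, 70.3, 32.8]
eef_rot: [-0.05, 1.568, -2.921]
wrist_force: [-9.8, -3.3, 5.9]
finger_gap: 52.0
```

>>> {"api": "apply_moves", "payload": {"plan": [0, 0, 0, 0, 0, -0.0002, 55, 0, 0, 0, 0, 0, 0, 55, 0, 0, 0, 0, 0, 0, 55, 0, 0, 0, 0, 0, 0, 55, 0, 0, 0, 0, 0, 0, 55]}}

```text
clock: 21.72
eef_pos: [460.4, 70.3, 32.9]
eef_rot: [-0.056, 1.568, -2.928]
wrist_force: [-10.8, -4.1, 6.5]
finger_gap: 51.7
```

```bash
python3 look.py w12
```

```text
[460.4   70.27  32.86] [-10.8   -4.11   6.55] stand x,y -70.74 0.84 21.725
```

View pics/w12.png

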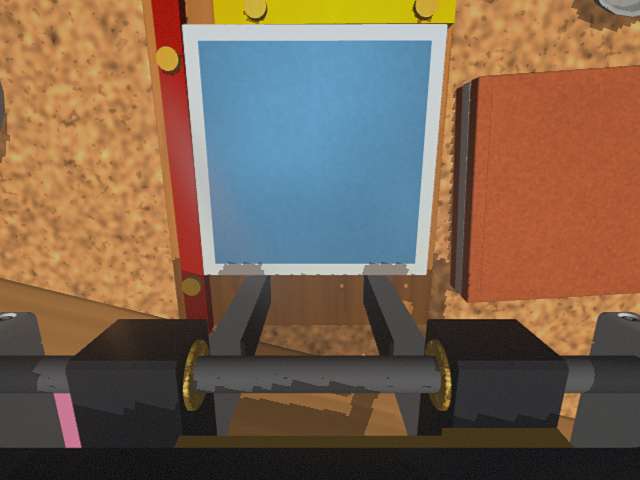

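The tile is leaning on the yellow lip at about 11 N and has been held for half a second. Now I back away, rise and check.

>>> {"api": "apply_moves", "payload": {"plan": [0, 0, 0, 0, 0, 0.001, 55, 0, 0, 0, 0, 0, 0.002, 55, 0, 0, 0, 0, 0, 0.007, 55, 0, 0, 0, 0, 0, 0.015, 55, 0, 0, 0, -0.04, 0, 0, 55]}}

```text
clock: 22.4
eef_pos: [435.1, 63.6, 71.6]
eef_rot: [-0.215, 1.566, -3.087]
wrist_force: [0.7, -0.5, 0.9]
finger_gap: 51.9
```

>>> {"api": "apply_moves", "payload": {"plan": [0, 0, 0, -0.05, 0, 0, 55, 0, 0, 0, -0.02, 0, 0, 55, 0, 0, 0, 0, 0, 0, 55]}}

```text
clock: 22.78
eef_pos: [437.8, 63.9, 144.0]
eef_rot: [2.948, 1.568, 0.076]
wrist_force: [1.1, 0.1, -0.4]
finger_gap: 51.9
```

```bash
python3 look.py w13; python3 - <<'E'
import cv2
im=cv2.imread("pics/w13.png")
cv2.imwrite("pics/w13c.png",cv2.resize(im[0:260,170:500],None,fx=2.3,fy=2.3,interpolation=2))
from h import *
s=readout.read_state();np.savez("w13.npz",R=rot(s["eef_rot"]),t=s["eef_pos"])
E
```

```text
[437.84  63.9  144.04] [ 1.11  0.07 -0.44] stand x,y -94.18 0.84 22.775
```

View pics/w13c.png

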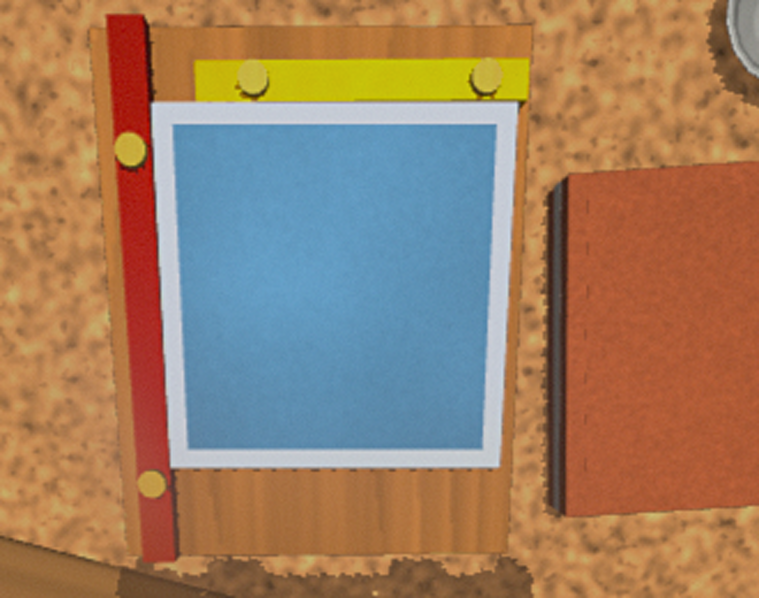

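```bash
python3 - <<'E'
import cv2
im=cv2.imread("pics/w13.png")
cv2.imwrite("pics/w13d.png",cv2.resize(im[20:215,215:260],None,fx=10,fy=3,interpolation=2))
E
```

```text
(no output)
```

View pics/w13d.png

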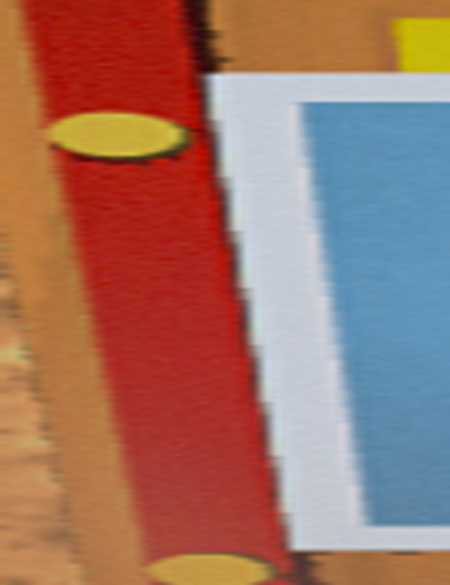

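The tile is against both lips: the dark line along the red lip is under 1 px, so less than 1 mm. I'm handing in.

```bash
python3 -c "
from cell import ticket
print(ticket.sign_off())"
```

```text
the job is handed in; nothing more can be done
None
```

The blue tile is in the corner of the stand, against both lips, and I handed the job in. The sign-off gives no verdict.

- **Red end lip:** I pushed the tile across with two open fingertips low on its edge. At the lip the total push was about 15 N, of which roughly 10 N was on the lip after taking off sliding friction. I held it there for over half a second.
- **Yellow far lip:** I went round, turned the gripper and pushed the tile along the red lip. The total push was about 11.5 N, of which roughly 9 N was on the lip, held for half a second. I then backed off and raised the gripper to 144 mm.
- **Last checks:** In the last wrist picture the tile is flush with both lips, with less than about 1 mm of gap at the red one, and it looks square.
- **Other tiles:** The lower tiles look undisturbed by eye. I did not measure their positions against the start.
- **Bystanders:** I did not check their positions again at the end; the arm stayed well clear of them.
- **Downward force:** During the last part of the first push the wrist showed an unexpected 3–5 N upward on the fingertips. I took it as friction on the tile's edge and lifted slightly, and it did no visible harm.

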